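Free the hooked cupboard door of a seagrass cart

ROBOT

A 7-joint arm with a two-finger parallel gripper is mounted at the origin on the work surface. World frame = base frame: x ahead of the robot, y to its left, z up, the work surface at z = 0. Lengths are in m, angles in rad, forces in N, time in s.
With the tool pointing down it reaches from about 0.4 to 0.9 m from the base axis. Payload 5.5 kg.
Tool frame: the origin (TCP) lies between the finger pads; the fingertips stand ahead of it and the grasp point (between the pads) lies 3 mm ahead of it (env.tips_ahead is the z of the fingertips in the tool frame, in m); z points along the fingers, y is the line along which they close (so a half turn about z gives the same grasp; the last joint's range is limited). The gripper opens to 85 mm and grips with 20 to 120 N. Pads are 22 mm wide; open, the fingers measure 114 mm over their backs; the gripper's body (76 mm by 85 mm) begins 54 mm behind the grasp point. The pads swing forward as they close: fully open they stand 13 mm farther back than shut.
Start: joints at [-1.003, 0.501, -0.427, 1.55, 0.221, 1.138, -0.21], TCP at [0.195, 0.62, 0.253] pointing down, gripper open.
Joint ranges: [-2.88, 2.88], [-0.31, 2.03], [-1.54, 1.56], [0.2, 2.42], [-1.41, 4.55], [0.19, 2.02], [-2.57, 2.57]. Speed limits (rad/s): [2.57, 2.57, 3.14, 3.14, 3.14, 3.14, 3.14].

INTERFACE

Orientations are given as a 3x3 rotation matrix whose columns are the frame's x, y, z axes.
In Python, from rig import env gives the robot as it stands.
- The arm moves only by the tool send_rows, never from a script. Its argument "increments" is a list of rows, each a list of 4 numbers: the shift along the world's x, y, z as a fraction of full scale, then the turn about the world's z as a fraction of full scale. A call has 1 to 10 rows; each row is the pose to reach, as a shift and turn from the pose commanded when the call began, turning the shorter way round; what a row does not reach only later rows make up. Full scale, the value 1, is 0.5 m for a shift and 360 degrees for a turn. A row lasts 1/8 s, in which the tool goes at most 62.5 mm and 10.7 degrees, less where a joint would pass 70% of its speed; a pose out of reach is approached as far as the arm can. A call with a number of a shift or a turn outside -1 to 1 is refused whole. A call with a gripper value outside its range is refused whole. "fingers" is the closure, from 0 (fully open) to 1 (shut), set as the call begins (left out, the last holds). The fingers move at their own pace and stop on an object; "grip_force" is the grip in N (left out, the last holds). Time passes only in rows, so rows that repeat a pose let the fingers close. It gives the time, the measured TCP pose, the force, the opening and the grip force at its end, in the units of the state.
- env.state(): the state, without advancing time (a new reading comes with each control period).
- env.get_image(name): name is "scene" or "top" or "wrist"; returns (picture, depth): 480x640x3 uint8, red, green, blue; 480x640 float32, m along the optical axis (not along the pixel's ray), 0 where there is no reading.
- env.camera_model(name): a dict with "fx", "fy", "cx", "cy" (pixels), "position" and "attitude" of the camera in the world; the wrist camera has in their place "T_tool_cam" (4x4, takes a point from camera to tool coordinates, whose origin is the TCP and whose axes are the flange's). Camera axes: x right, y down, z forward; pixel columns grow to the right and rows downward; lengths in m; the calibration is good to about 2 mm. The wrist camera is an equidistant fisheye: a pixel r from the principal point sees the ray r / f radians off the axis. A picture is of the moment at which its call begins: read the wrist's pose just before it. camera_model takes no time and is no camera call.
- env.close_job(): hands the job in; it is judged then, once.
Trained networks look in the newest picture that a camera, given by its name, has taken for a name from the list of things; names that differ only in an ending like _2 or _b are one class to them, and where a whole thing is asked for, a point or a joint stands for the part that bears it (a point fixed in the world has none). Each returns a list of dicts, best first, with "conf" (0 to 1); they miss things now and then, are a little off and sometimes report something else, mostly with a low value. They report only what shows in the picture. A call takes as long as a camera call.
- env.regions_of(camera, thing): "mask" (480x640 bool, what is visible of it) and "point" ([column, row] in pixels, amid what is visible of it).
- env.tip_of(camera, thing): "point" ([column, row] in pixels: a listed point, or the origin of a listed thing).
The state is a dict: "clock": time; "q": joint angles; "qd": joint speeds; "joint_torque": joint torques, N m; "eef_pos": TCP position; "tcp_rot": TCP orientation; "contact_force": force on the tool from outside, world axes, zero at the start; "moment": the same for the moment, N m; "grip_width": opening from 0.0 (shut) to 1.0 (fully open); "grasp_force": force on a finger pad.
Only numpy, scipy, OpenCV 4.12 (cv2) and the standard library are available. Lean on these libraries where they do the work, as an engineer would, in place of code of your own. Each camera call takes 0.05 s, during which the arm holds its last target. There are 200 camera calls.

TASK

The small cupboard on top of the seagrass cart is held shut by a child-safety hook. Reach down through the narrow gap behind the door's top edge, press the hook's orange button down just far enough to clear the catch without forcing it, and while it is down draw the door towards you; then swing it gently wide open, to about 70 degrees, and leave it standing there. Leave the mug, the bowl and the massage stick on top of the cart undisturbed.

Things in the scene. Friction and masses are not known exactly. Their poses are not given: they have to be found in the camera images.
- cart: Fixed shelf cart, woven seagrass on a dark steel frame, standing on the floor. Origin under the middle of its top at z = 0 (bench height); x to its back (door side is -x), y left seen from the robot. Its top tier is a cupboard 300 mm deep, 304 wide, top face 200 mm above the origin, with 14 mm rims at back and sides. A 42 mm gap between shut door and top's front edge runs y = -130 to 130 mm.
- door (a joint): Opening angle of the cupboard door in rad: 0 shut, grows as it swings out towards the robot (-x of the cart), stop at 1.75. Upright hinge at the left (+y) end, friction about 0.1 N m, no spring: it stays where it is left. While hooked it only rattles between 0 and about 0.03; from 0.13 on the hook can no longer catch.
- leaf: Door leaf, 235 mm wide, 14 thick, from 32 to 200 mm height (level with the cart's top), wooden knob outside. Origin on the hinge axis at z = 0, in the plane of the inner face; x into the cupboard, -y along the leaf to its free end; turns with the door. It carries a steel hook, 32 mm wide, whose barb stands 9 mm up behind a catch bar under the top's front edge. Over 30 N on door or hook is forcing.
- press_point (a point): Point at the height of the cart's top, straight above the hook's orange thumb button (26 mm across); moves with the door; 150 mm from the hinge along the leaf, 21 mm behind its inner face, mid-gap. The button's top is 6 to 24 mm below, different each time: feel for it. The sprung hook slides straight down: gives at 3 N, clears the catch after 9 mm (7.5 N), hard stop after 13.5 mm (10 N).
- hinge_top (a point): Point on the hinge axis at the height of the cart's top; the door turns about the vertical through it. The hook moves along with the door and springs up when let go, so it must stay pressed while the door is drawn the first 20 mm at the button (0.13 rad).
- free_top (a point): Upper inner corner of the leaf's free end, 236 mm from the hinge axis, at the height of the cart's top; moves with the door.
- mug: White ceramic mug, 76 mm across, 85 mm high, on the back half of the cart's top; origin at the centre of its underside, z up.
- bowl: Wooden bead bowl, 100 mm across, 45 mm high, on the back half of the cart's top; origin at the centre of its underside, z up.
- stick: Green plastic massage stick, 146 mm long along its x, 28 mm wide, 18 mm high, lying across the middle of the cart's top; origin at the centre of its underside, z up.

How it is judged:
On the way:
1. the door has been drawn past the catch (value of joint door above 0.15 rad), for 0.05 s.
At the end, for the whole second after the job is handed in: The door stands still, open by at least 0.95 rad (54 degrees; about 70 is asked); the mug, the bowl and the stick are upright on the cart's top within 30 mm of where they were (value of joint door above 0.95 rad and velocity of joint door between -0.05 and 0.05 rad/s and distance of each of mug, bowl, stick from where it was at the start of the episode below 0.03 m and angle between each of mug, bowl, stick's own z axis and vertical below 0.3 rad); the robot touches nothing.
It fails at once if door, hook or button is forced with more than 30 N (contact force between any of the fingers, the arm and leaf above 30 N).
It fails at once if the door is flung open (faster than 3 rad/s) (velocity of joint door above 3 rad/s).
It fails at once if the mug is moved by more than 30 mm or tipped (not (distance of mug from where it was at the start of the episode below 0.03 m and angle between mug's own z axis and vertical below 0.3 rad)).
It fails at once if the bowl is moved by more than 30 mm or tipped (not (distance of bowl from where it was at the start of the episode below 0.03 m and angle between bowl's own z axis and vertical below 0.3 rad)).
It fails at once if the stick is moved by more than 30 mm or tipped (not (distance of stick from where it was at the start of the episode below 0.03 m and angle between stick's own z axis and vertical below 0.3 rad)).
It also fails if it takes over 51 s, if anything falls off the work surface, if the arm or the gripper's body presses on something with over 40 N, if the wrist force passes 120 N, or if a joint passes its speed limit or range.

## Working session

There is one attempt and no reset: what is moved stays moved. The work goes in short steps, Python scripts to look and compute and a tool call to move; the robot and the scene stay as the last step left them, time stands still between calls to the robot, and variables do not carry over. Pictures are saved under pics/ and viewed, at most 10 in all, crops included, and the job is handed in when it is done.

Besides the shell and the picture viewer there is one more tool, called after "Call:" as a command line: name --pt "numbers of a row" for each row, then --argument value for the rest. send_rows: Moves the arm, as the interface text tells. Its arguments: {"type":"object","properties":{"increments":{"type":"array"},"fingers":{"type":"number"},"grip_force":{"type":"number"}},"required":["increments"]}

```bash
mkdir -p pics
cat > h.py <<'E'
from rig import env
import numpy as np, cv2
def px2w(cam,u,v,d):
    m=env.camera_model(cam); p=np.array([(u-m["cx"])/m["fx"]*d,(v-m["cy"])/m["fy"]*d,d])
    return np.array(m["attitude"])@p+np.array(m["position"])
def pt(cam,dep,uv,r=2):
    u,v=int(round(uv[0])),int(round(uv[1])); w=dep[max(v-r,0):v+r+1,max(u-r,0):u+r+1]; w=w[w>0]
    return px2w(cam,uv[0],uv[1],np.median(w)) if w.size else None
def ray(cam,uv,z):
    m=env.camera_model(cam); a=px2w(cam,uv[0],uv[1],1.0)-np.array(m["position"]); o=np.array(m["position"]); return o+a*(z-o[2])/a[2]
def save(n,img): cv2.imwrite("pics/"+n,img[:,:,::-1])
np.set_printoptions(precision=4,suppress=True)
E
python3 - <<'E'
from h import *
s=env.state(); print(s["clock"],s["eef_pos"],s["tcp_rot"],s["contact_force"],s["grip_width"],env.tips_ahead)
ims=[]
for c in ["scene","top"]:
    im,d=env.get_image(c); ims.append(im); print(c,env.camera_model(c))
    for t in ["press_point","hinge_top","free_top","mug","bowl","stick","cart"]:
        for r in env.tip_of(c,t)[:1]: print(t,r["conf"],np.array(r["point"]),pt(c,d,r["point"]))
    save(c+"0.png",im)
E
```

```text
0.0 [0.195  0.6194 0.2523] [[-0.9539  0.3001 -0.0006]
 [ 0.3001  0.9539 -0.0018]
 [ 0.     -0.0019 -1.    ]] [-0.4117  0.6295  0.0446] 0.9988606357132269 0.022
scene {'fx': 597.1542286925525, 'fy': 597.1542286925525, 'cx': 319.38567857877194, 'cy': 240.78176956949778, 'position': array([ 1.3456, -0.0827,  0.562 ]), 'attitude': array([[ 0.1356,  0.5396, -0.8309],
       [ 0.9907, -0.0793,  0.1102],
       [-0.0064, -0.8382, -0.5454]])}
press_point 0.83 [262.7 153. ] [ 0.5343 -0.0583  0.1915]
hinge_top 0.79 [368.6 152.4] [0.1473 0.1885 0.0001]
free_top 0.7 [211.3 147.5] [ 0.7043 -0.1214  0.28  ]
mug 0.77 [185.6 209.6] [ 0.7398 -0.156   0.2214]
bowl 0.83 [304.5 216.2] [ 0.7892 -0.0251  0.2303]
stick 0.75 [249.7 185. ] [ 0.6488 -0.0812  0.1998]
top {'fx': 524.0163169895051, 'fy': 524.0163169895051, 'cx': 320.62469505278267, 'cy': 241.4928837394698, 'position': array([0.6089, 0.0092, 0.8022]), 'attitude': array([[ 0.0208, -0.9936,  0.1108],
       [-0.9998, -0.0203,  0.0058],
       [-0.0035, -0.1109, -0.9938]])}
press_point 0.59 [379.5 346.3] [ 0.5572 -0.0577  0.1878]
hinge_top 0.81 [254.7 318.9] [0.5835 0.0937 0.1385]
free_top 0.8 [450.9 391.5] [ 0.4978 -0.1547  0.1255]
mug 0.59 [472.8 223.9] [ 0.6993 -0.1617  0.2055]
bowl 0.72 [347.6 185.2] [ 0.7417 -0.0172  0.2055]
```

View pics/top0.png

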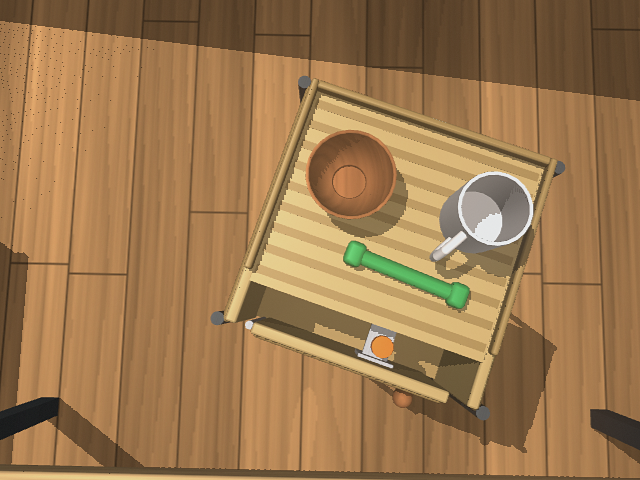

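View pics/scene0.png

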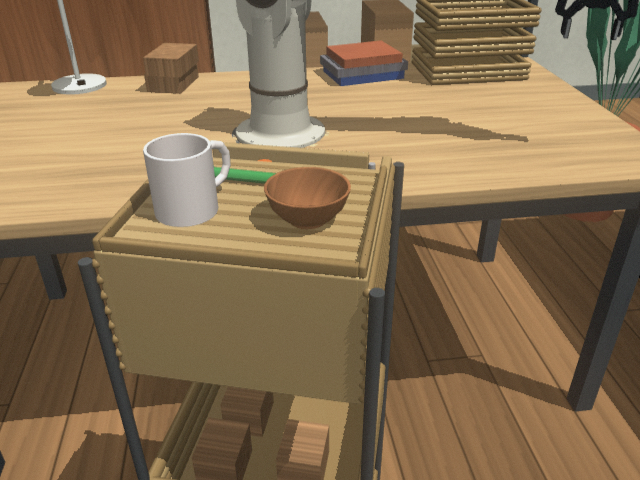

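Run:
```python
from h import *
for c,l in {"scene":[("press",[262.7,153]),("hinge",[368.6,152.4]),("free",[211.3,147.5])],"top":[("press",[379.5,346.3]),("hinge",[254.7,318.9]),("free",[450.9,391.5])]}.items():
    for n,uv in l: print(c,n,ray(c,uv,0.2))
```

```text
scene press [ 0.5529 -0.0588  0.2   ]
scene hinge [0.5736 0.092  0.2   ]
scene free [ 0.5224 -0.1324  0.2   ]
top press [ 0.5582 -0.0563  0.2   ]
top hinge [0.5859 0.0859 0.2   ]
top free [ 0.5101 -0.1366  0.2   ]
```

Top view: the door's top edge runs (250,325)→(448,397), the orange button is at (382,347), and the hinge pin at (249,325). The mug is at back right, the bowl back left, and the stick sits mid-top. The scene view looks at the back of the cart, with the robot behind it.

Run:
```python
from h import *
c="top"; im,d=env.get_image(c); m=env.camera_model(c)
hsv=cv2.cvtColor(im,cv2.COLOR_RGB2HSV)
v,u=np.mgrid[0:480,0:640]
P=np.stack([(u-m["cx"])/m["fx"]*d,(v-m["cy"])/m["fy"]*d,d],-1)@np.array(m["attitude"]).T+np.array(m["position"])
o=(hsv[...,0]>8)&(hsv[...,0]<18)&(hsv[...,1]>190)&(hsv[...,2]>180)&(abs(u-382)<25)&(abs(v-347)<25)
print("orange",o.sum(),np.median(P[o],0),P[o].min(0),P[o].max(0))
z=(P[...,2]>.19)&(P[...,2]<.21)&(d>0)
# leaf edge scan across columns: rows with z near .2 
for col in [270,300,330,350,410,430,445]:
    r=np.where(z[:,col])[0]; r=r[r>250]
    seg=np.split(r,np.where(np.diff(r)>1)[0]+1)
    print(col,[(s[0],s[-1],P[s[0],col].round(4),P[s[-1],col].round(4)) for s in seg if len(s)>2])
```

```text
orange 17 [ 0.5625 -0.0649  0.1874] [ 0.545  -0.0721  0.1856] [ 0.5691 -0.056   0.1909]
270 [(np.int64(251), np.int64(283), array([0.6638, 0.0709, 0.2001]), array([0.6269, 0.0696, 0.2017])), (np.int64(285), np.int64(287), array([0.6247, 0.0697, 0.1996]), array([0.6224, 0.0697, 0.1994])), (np.int64(327), np.int64(339), array([0.577 , 0.0684, 0.1975]), array([0.5637, 0.0677, 0.2003]))]
300 [(np.int64(251), np.int64(297), array([0.6644, 0.0362, 0.2015]), array([0.6117, 0.035 , 0.1996])), (np.int64(337), np.int64(342), array([0.5662, 0.0341, 0.193 ]), array([0.5611, 0.0337, 0.2005])), (np.int64(344), np.int64(350), array([0.5588, 0.0337, 0.1988]), array([0.5522, 0.0334, 0.2006]))]
330 [(np.int64(251), np.int64(275), array([0.6652, 0.0017, 0.2   ]), array([0.6375, 0.0012, 0.2006])), (np.int64(277), np.int64(308), array([0.6352, 0.0011, 0.2012]), array([0.6   , 0.0004, 0.2001])), (np.int64(348), np.int64(361), array([ 0.5545, -0.0005,  0.1933]), array([ 0.5405, -0.0007,  0.1986]))]
350 [(np.int64(266), np.int64(273), array([ 0.6483, -0.0216,  0.2012]), array([ 0.6403, -0.0217,  0.2014])), 
[... 874 characters left out ...]
rray([ 0.5164, -0.1151,  0.191 ]), array([ 0.5144, -0.1134,  0.1995])), (np.int64(389), np.int64(397), array([ 0.5124, -0.1131,  0.2007]), array([ 0.5036, -0.1132,  0.2002]))]
445 [(np.int64(256), np.int64(281), array([ 0.662 , -0.1305,  0.2016]), array([ 0.6334, -0.1305,  0.2008])), (np.int64(299), np.int64(301), array([ 0.6129, -0.1285,  0.2089]), array([ 0.6106, -0.1285,  0.209 ])), (np.int64(303), np.int64(338), array([ 0.6084, -0.1304,  0.2007]), array([ 0.5691, -0.1301,  0.201 ])), (np.int64(340), np.int64(349), array([ 0.5669, -0.13  ,  0.2016]), array([ 0.5567, -0.1304,  0.1995])), (np.int64(390), np.int64(402), array([ 0.5117, -0.1298,  0.2009]), array([ 0.4986, -0.1298,  0.2006]))]
```

Call:
send_rows --pt "0 0 0.1 0" --pt "0 0 0.1 0" --fingers 1 --grip_force 20

```text
clock: 1.1
eef_pos: [0.1952, 0.6226, 0.308]
tcp_rot: [[-0.954, 0.3, 0.002], [0.3, 0.954, 0.008], [0.0, 0.008, -1.0]]
contact_force: [-0.7, -0.9, 0.6]
grip_width: 0.603
grasp_force: 0.0
```

Call:
send_rows --pt "0.36 -0.68 0 0" --pt "0.36 -0.68 0 0" --pt "0.36 -0.68 0 0" --pt "0.36 -0.68 0 0" --pt "0.36 -0.68 0 0" --pt "0.36 -0.68 0 0" --pt "0.36 -0.68 0 0" --pt "0.36 -0.68 0 0"

```text
clock: 2.1
eef_pos: [0.3751, 0.2798, 0.3032]
tcp_rot: [[-0.953, 0.302, -0.0], [0.302, 0.953, 0.0], [0.0, 0.0, -1.0]]
contact_force: [-0.2, 0.5, -0.5]
grip_width: 0.004
grasp_force: 0.0
```

Call:
send_rows --pt "0.36 -0.68 0 0" --pt "0.36 -0.68 0 0" --pt "0.36 -0.68 0 0" --pt "0.36 -0.68 0 0" --pt "0.36 -0.68 0 0" --pt "0.36 -0.68 0 0" --pt "0.36 -0.68 0 0" --pt "0.36 -0.68 0 0"

```text
clock: 3.1
eef_pos: [0.5554, -0.058, 0.3026]
tcp_rot: [[-0.954, 0.299, -0.001], [0.299, 0.954, 0.001], [0.001, 0.001, -1.0]]
contact_force: [0.8, 0.2, -0.4]
grip_width: -0.007
grasp_force: 0.0
```

Run:
```python
from h import *
s=env.state(); print(s["clock"],s["eef_pos"],s["tcp_rot"],s["contact_force"],s["grip_width"],env.tips_ahead)
```

```text
3.1 [ 0.5554 -0.058   0.3026] [[-0.9544  0.2985 -0.001 ]
 [ 0.2985  0.9544  0.0011]
 [ 0.0013  0.0007 -1.    ]] [ 0.7627  0.2466 -0.3867] -0.006843527683936935 0.022
```

Call:
send_rows --pt "-0.003 -0.004 -0.08 -0.002" --pt "-0.003 -0.004 -0.14 -0.002" --pt "-0.003 -0.004 -0.15 -0.002" --pt "-0.003 -0.004 -0.15 -0.002"

```text
clock: 3.6
eef_pos: [0.5538, -0.0599, 0.2289]
tcp_rot: [[-0.951, 0.309, 0.0], [0.309, 0.951, 0.001], [-0.0, 0.001, -1.0]]
contact_force: [1.3, -0.3, 0.4]
grip_width: -0.002
grasp_force: 0.0
```

Run:
```python
from h import *
s=env.state(); print(s["eef_pos"],s["contact_force"])
w,_=env.get_image("wrist"); t,_=env.get_image("top")
t2=cv2.resize(t[260:440,220:520],(600,360)); w2=cv2.resize(w,(200*3,450))[:240] 
save("w1.png",w); save("t1.png",t2)
```

```text
[ 0.5538 -0.0599  0.2289] [ 1.3384 -0.3333  0.3637]
```

View pics/w1.png

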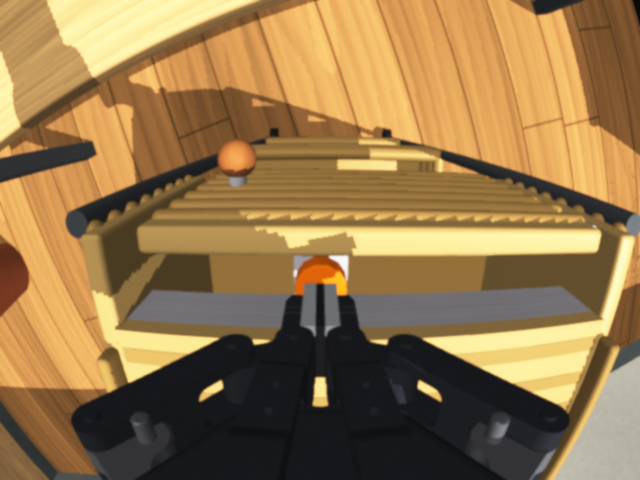

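The fingertip is centred sideways on the orange button (320,275) and sits in the gap. Next I feel downwards for the button.

Call:
send_rows --pt "0 0 -0.01 0" --pt "0 0 -0.018 0" --pt "0 0 -0.018 0"

```text
clock: 4.08
eef_pos: [0.5533, -0.062, 0.219]
tcp_rot: [[-0.95, 0.312, -0.001], [0.312, 0.95, 0.0], [0.001, -0.0, -1.0]]
contact_force: [-0.3, -0.4, -0.6]
grip_width: -0.002
grasp_force: 0.0
```

Call:
send_rows --pt "0 0 -0.004 0" --pt "0 0 -0.006 0" --pt "0 0 -0.006 0"

```text
clock: 4.45
eef_pos: [0.5535, -0.062, 0.2162]
tcp_rot: [[-0.95, 0.312, -0.0], [0.312, 0.95, 0.0], [0.0, -0.0, -1.0]]
contact_force: [-0.2, -0.1, -0.1]
grip_width: -0.001
grasp_force: 0.0
```

Call:
send_rows --pt "0 0 -0.003 0" --pt "0 0 -0.006 0" --pt "0 0 -0.006 0"

```text
clock: 4.82
eef_pos: [0.5534, -0.0619, 0.2131]
tcp_rot: [[-0.95, 0.312, -0.0], [0.312, 0.95, 0.0], [0.0, -0.0, -1.0]]
contact_force: [0.2, -0.2, 0.7]
grip_width: -0.001
grasp_force: 0.0
```

Call:
send_rows --pt "0 0 -0.003 0" --pt "0 0 -0.004 0" --pt "0 0 -0.004 0"

```text
clock: 5.2
eef_pos: [0.5535, -0.0619, 0.2112]
tcp_rot: [[-0.95, 0.312, -0.0], [0.312, 0.95, 0.0], [0.0, -0.0, -1.0]]
contact_force: [-0.8, -0.2, -0.4]
grip_width: -0.0
grasp_force: 0.0
```

Call:
send_rows --pt "0 0 -0.003 0" --pt "0 0 -0.004 0" --pt "0 0 -0.004 0"

```text
clock: 5.58
eef_pos: [0.5536, -0.0619, 0.2094]
tcp_rot: [[-0.95, 0.312, 0.0], [0.312, 0.95, 0.0], [-0.0, 0.0, -1.0]]
contact_force: [-1.0, 0.1, 1.3]
grip_width: -0.002
grasp_force: 0.6
```

Call:
send_rows --pt "0 0 -0.003 0" --pt "0 0 -0.004 0" --pt "0 0 -0.004 0"

```text
clock: 5.95
eef_pos: [0.5537, -0.062, 0.2075]
tcp_rot: [[-0.95, 0.312, 0.0], [0.312, 0.95, -0.0], [-0.0, 0.0, -1.0]]
contact_force: [-0.8, -0.3, 3.0]
grip_width: 0.002
grasp_force: 1.6
```

Call:
send_rows --pt "0 0 -0.004 0" --pt "0 0 -0.006 0" --pt "0 0 -0.006 0"

```text
clock: 6.32
eef_pos: [0.5538, -0.062, 0.2045]
tcp_rot: [[-0.95, 0.312, 0.001], [0.312, 0.95, -0.0], [-0.001, 0.0, -1.0]]
contact_force: [0.3, -1.1, 3.6]
grip_width: 0.001
grasp_force: 2.3
```

Call:
send_rows --pt "0 0 -0.004 0" --pt "0 0 -0.006 0" --pt "0 0 -0.006 0"

```text
clock: 6.7
eef_pos: [0.5539, -0.062, 0.2017]
tcp_rot: [[-0.95, 0.312, 0.001], [0.312, 0.95, -0.0], [-0.001, 0.0, -1.0]]
contact_force: [-1.9, -0.9, 5.4]
grip_width: 0.005
grasp_force: 3.0
```

Call:
send_rows --pt "0 0 -0.004 0" --pt "0 0 -0.006 0" --pt "0 0 -0.006 0" --pt "0 0 -0.006 0"

```text
clock: 7.2
eef_pos: [0.554, -0.062, 0.1989]
tcp_rot: [[-0.95, 0.312, 0.001], [0.312, 0.95, -0.0], [-0.001, 0.0, -1.0]]
contact_force: [-1.4, -0.1, 7.6]
grip_width: -0.002
grasp_force: 3.7
```

Call:
send_rows --pt "0 0 -0.003 0" --pt "0 0 -0.004 0" --pt "0 0 -0.004 0" --pt "0 0 -0.004 0"

```text
clock: 7.7
eef_pos: [0.5541, -0.0621, 0.1971]
tcp_rot: [[-0.95, 0.312, 0.001], [0.312, 0.95, -0.0], [-0.001, 0.0, -1.0]]
contact_force: [-0.6, 0.0, 8.2]
grip_width: 0.0
grasp_force: 4.2
```

Run:
```python
from h import *
for i in range(5):
    s=env.state(); print(s["eef_pos"],s["contact_force"],s["moment"]); env.get_image("top")
```

```text
[ 0.5541 -0.0621  0.1971] [-0.6021  0.0217  8.2219] [-0.0533  0.1809  0.0558]
[ 0.5541 -0.0621  0.1971] [-0.9163 -0.5185  8.6077] [-0.115   0.2316  0.033 ]
[ 0.5541 -0.0621  0.1972] [-0.6888  0.3521  8.6388] [-0.0214  0.1513  0.0526]
[ 0.5541 -0.0621  0.1971] [-0.3001 -0.5064  8.2058] [-0.0184  0.2236  0.0543]
[ 0.5541 -0.0621  0.1971] [-0.5089 -0.135   7.403 ] [-0.0662  0.1547 -0.0027]
```

Call:
send_rows --pt "-0.006 0.002 0 0" --pt "-0.011 0.004 0 0" --pt "-0.017 0.006 0 0" --pt "-0.023 0.007 0 0" --pt "-0.023 0.007 0 0"

```text
clock: 8.57
eef_pos: [0.5428, -0.0589, 0.1973]
tcp_rot: [[-0.95, 0.312, 0.002], [0.312, 0.95, -0.0], [-0.002, 0.0, -1.0]]
contact_force: [-0.2, -0.8, 9.5]
grip_width: -0.002
grasp_force: 4.3
```

Call:
send_rows --pt "-0.006 0.002 0 0" --pt "-0.011 0.004 0 0" --pt "-0.017 0.006 0 0" --pt "-0.023 0.007 0 0" --pt "-0.023 0.007 0 0"

```text
clock: 9.2
eef_pos: [0.5314, -0.055, 0.1974]
tcp_rot: [[-0.95, 0.312, 0.002], [0.312, 0.95, -0.0], [-0.002, 0.001, -1.0]]
contact_force: [-0.6, -0.7, 8.1]
grip_width: -0.001
grasp_force: 4.3
```

Run:
```python
from h import *
im,d=env.get_image("top"); s=env.state(); print(s["eef_pos"],s["contact_force"])
for t in ["press_point","free_top","hinge_top"]:
    for r in env.tip_of("top",t)[:1]: print(t,r["conf"],r["point"],ray("top",r["point"],.2))
save("t2.png",im)
```

```text
[ 0.5314 -0.055   0.1973] [-0.7602 -0.7123  8.8757]
hinge_top 0.69 [252.8, 318.3] [0.5865 0.0881 0.2   ]
```

View pics/t2.png

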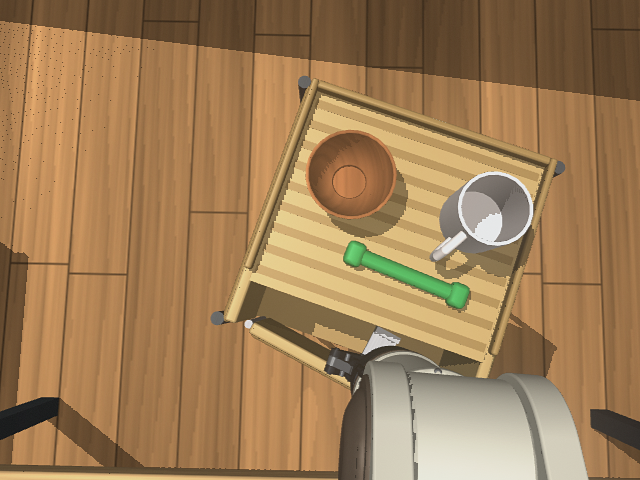

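The leaf has swung out: its top edge now runs (250,327)→(350,380), about 0.12 rad open. The objects haven't moved, so I continue along the arc and turn with the door.

Call:
send_rows --pt "-0.0124 0.0048 0 -0.007" --pt "-0.0244 0.0102 0 -0.014" --pt "-0.0362 0.0162 0 -0.021" --pt "-0.0478 0.0226 0 -0.028" --pt "-0.059 0.0294 0 -0.035" --pt "-0.07 0.0368 0 -0.042" --pt "-0.0806 0.0448 0 -0.049" --pt "-0.0908 0.053 0 -0.0555" --pt "-0.0908 0.053 0 -0.0555"

```text
clock: 10.52
eef_pos: [0.4855, -0.0282, 0.1971]
tcp_rot: [[-0.786, 0.618, 0.001], [0.618, 0.786, 0.0], [-0.001, 0.001, -1.0]]
contact_force: [-0.7, -0.8, 8.2]
grip_width: 0.003
grasp_force: 4.3
```

Call:
send_rows --pt "-0.0088 0.0078 0 -0.006" --pt "-0.0184 0.0168 0 -0.013" --pt "-0.0274 0.0264 0 -0.02" --pt "-0.0362 0.0364 0 -0.027" --pt "-0.0444 0.0466 0 -0.034" --pt "-0.0522 0.0574 0 -0.041" --pt "-0.0596 0.0684 0 -0.048" --pt "-0.0664 0.0796 0 -0.0545" --pt "-0.0664 0.0796 0 -0.0545"

```text
clock: 11.65
eef_pos: [0.4521, 0.0118, 0.1969]
tcp_rot: [[-0.533, 0.846, 0.001], [0.846, 0.533, 0.0], [-0.0, 0.001, -1.0]]
contact_force: [-0.9, -0.5, 8.4]
grip_width: 0.001
grasp_force: 4.3
```

Call:
send_rows --pt "-0.0064 0.0116 0 -0.007" --pt "-0.0122 0.0234 0 -0.014" --pt "-0.0176 0.0356 0 -0.021" --pt "-0.0224 0.0478 0 -0.028" --pt "-0.0266 0.0604 0 -0.035" --pt "-0.0302 0.073 0 -0.042" --pt "-0.0334 0.0858 0 -0.049" --pt "-0.036 0.0988 0 -0.056" --pt "-0.038 0.1118 0 -0.063" --pt "-0.0394 0.125 0 -0.07"

```text
clock: 12.9
eef_pos: [0.4322, 0.0739, 0.1967]
tcp_rot: [[-0.121, 0.993, 0.0], [0.993, 0.121, -0.0], [-0.0, 0.0, -1.0]]
contact_force: [-1.6, -0.4, 8.4]
grip_width: -0.001
grasp_force: 4.4
```

Call:
send_rows --pt "0 0 0 0"

```text
clock: 13.02
eef_pos: [0.4322, 0.0747, 0.1968]
tcp_rot: [[-0.123, 0.992, 0.0], [0.992, 0.123, 0.001], [0.001, 0.0, -1.0]]
contact_force: [-1.3, 0.4, 10.5]
grip_width: -0.005
grasp_force: 4.4
```

Run:
```python
from h import *
im,d=env.get_image("top"); save("t3.png",im)
```

```text
(no output)
```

View pics/t3.png

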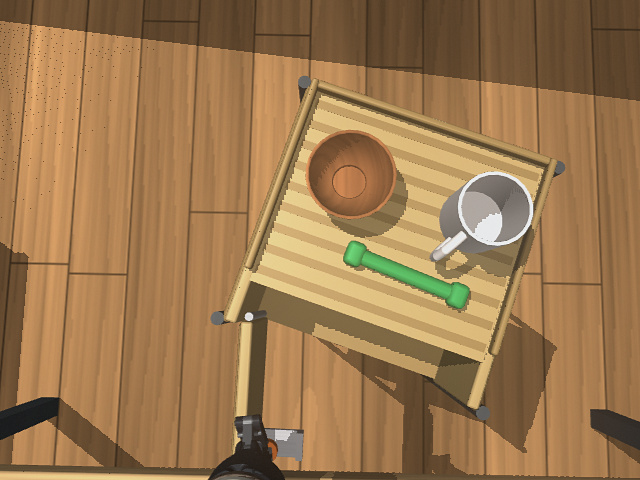

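The door stands at about 70°: its leaf runs (247,322)→(240,440), and the objects are unmoved. I lift straight out.

Call:
send_rows --pt "0 0 0.012 0" --pt "0 0 0.024 0" --pt "0 -0.004 0.036 0" --pt "0 -0.006 0.06 0" --pt "0 -0.006 0.1 0" --pt "0 -0.006 0.15 0" --pt "0 -0.006 0.2 0" --pt "0 -0.006 0.2 0"

```text
clock: 14.08
eef_pos: [0.4333, 0.0709, 0.2983]
tcp_rot: [[-0.122, 0.993, 0.004], [0.993, 0.122, 0.001], [0.001, 0.004, -1.0]]
contact_force: [0.3, 0.4, -1.3]
grip_width: 0.002
grasp_force: 0.0
```

Run:
```python
from h import *
im,d=env.get_image("top"); s=env.state(); print(s["clock"],s["eef_pos"],s["contact_force"])
for t in ["hinge_top","free_top","press_point"]:
    for r in env.tip_of("top",t)[:1]: print(t,r["conf"],r["point"],ray("top",r["point"],.2))
save("t4.png",im)
```

```text
14.125 [0.4325 0.0708 0.297 ] [-0.8324 -0.0241 -1.4301]
hinge_top 0.74 [255.5, 320.1] [0.5846 0.0849 0.2   ]
press_point 0.93 [263.7, 459.3] [0.4325 0.0706 0.2   ]
```

View pics/t4.png

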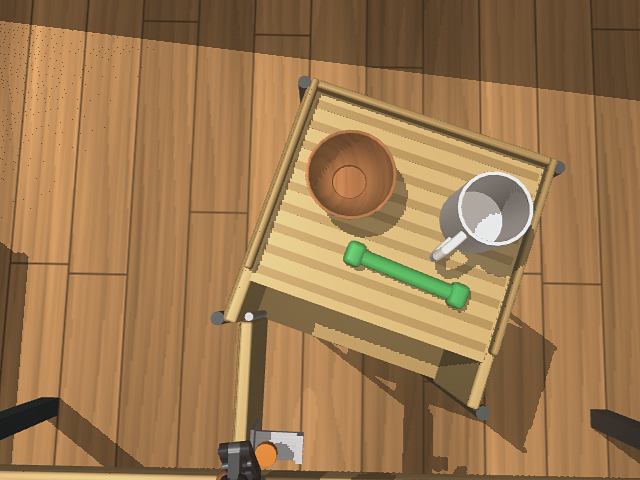

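The door is still open at about 70°, with the orange button visible at (265,456). The gripper is clear above it, and the mug, bowl and stick haven't moved.

```bash
python3 -c "
from rig import env
print(env.close_job())"
```

```text
the job is handed in; nothing more can be done
None
```

The cupboard is unhooked and its door stands open at about 70°; the mug, bowl and stick are where they were, the gripper is clear, and I handed the job in after about 14 s of robot time (no verdict came back).

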